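Bring a binder's thickness gauge down on a book and hold its hidden bolt

ROBOT

A 6-joint arm with a two-finger parallel gripper is mounted at the origin on a cart in front of the work surface, level with it; the furniture and walls round the work are solid. World frame = base frame: x ahead of the robot, y to its left, z up, the work surface at z = 0. Lengths are in m, angles in rad, forces in N, time in s.
With the tool pointing down it reaches from about 0.325 to 0.85 m from the base axis. Payload 4.4 kg.
Tool frame: the origin (TCP) lies at the very end of the fingers, on their centre line; the grasp point (between the pads) lies 19 mm behind it; z points along the fingers, y is the line along which they close (so a half turn about z gives the same grasp; the last joint's range is limited). The gripper opens to 94 mm and grips with 3 to 60 N. Pads are 16 mm wide; open, the fingers measure 119 mm over their backs; the gripper's body (75 mm by 177 mm) begins 78 mm behind the grasp point.
Start: joints at [-1.315, 0.207, 1.542, -0, 1.393, -0.15], TCP at [0.227, -0.528, 0.169] pointing down, gripper open.
Joint ranges: [-2.73, 2.73], [-0.86, 2.22], [0.23, 2.46], [-1.11, 4.25], [0.08, 2.63], [-2.82, 2.82]. Speed limits (rad/s): [2.79, 2.79, 3.14, 3.14, 3.14, 3.14].

INTERFACE

Orientations are given as [roll, pitch, yaw] about the fixed x, y, z axes, in that order (R = Rz(yaw) Ry(pitch) Rx(roll)).
In Python, from workcell import read_state, viewer, ctrl gives the robot as it stands.
- The arm moves only by the tool send_rows, never from a script. Its argument "rows" is a list of rows, each a list of 2 entries, a list of its own where there are three numbers: the shift along the tool's x, y, z each as a share of 0.025 m, from -1 to 1, then the turn about the tool's z as a share of pi rad, from -1 to 1. In form: [[[x, y, z], twist], ...]. A call has 1 to 5 rows; each row shifts and turns the commanded pose from where the row before left it, along the tool's axes as they then stand; what a row does not reach is not made up. A row lasts 1/12 s, in which the tool goes at most 41.7 mm and 7.16 degrees, less where a joint would pass 70% of its speed; a pose out of reach is approached as far as the arm can. A call with a number of a shift or a turn outside -1 to 1 is refused whole. A call with a gripper value outside its range is refused whole. "jaw" is the opening, from 0 (shut) to 1 (fully open), set as the call begins (left out, the last holds). The fingers move at their own pace and stop on an object; the grip force is fixed at half the most. Time passes only in rows, so rows that do not move let the fingers close. It gives the time, the measured TCP pose, the force, the opening and the grip force at its end, in the units of the state.
- read_state(): the state, without advancing time (a new reading comes with each control period).
- viewer.get_image(name): name is "side" or "top" or "wrist"; returns a dict with "frame" (480x640x3 uint8, blue, green, red), "fx", "fy", "cx", "cy" (pixels), "R" (3x3) and "t" (3): a world point X has camera coordinates R X + t; the wrist camera has in their place "hand_eye" (4x4, takes a point from camera to tool coordinates, whose origin is the TCP and whose axes are the flange's). Camera axes: x right, y down, z forward; pixel columns grow to the right and rows downward; lengths in m; the calibration is good to about 2 mm. A picture is of the moment at which its call begins: read the wrist's pose just before it. There is no depth.
- ctrl.hand_in(): hands the job in; it is judged then, once.
The state is a dict: "time_s": time; "q": joint angles; "joint_velocities": joint speeds; "joint_torque": joint torques, N m; "tool_pos": TCP position; "eef_rot": TCP orientation; "contact_force": force on the tool from outside, world axes, zero at the start; "wrist_torque": the same for the moment, N m; "opening": finger opening in m; "finger_force": force on a finger pad.
Only numpy, scipy, OpenCV 4.12 (cv2) and the standard library are available. Lean on these libraries where they do the work, as an engineer would, in place of code of your own. Each camera call takes 0.05 s, during which the arm holds its last target. There are 200 camera calls.

TASK

Set the thickness gauge of the binding machine to the pale book under it: reach down into the narrow gap between the upright steel bracket and the machine, grip the hidden hexagon bolt head and turn it, clockwise as seen from the front, until the foot comes down on the book and its sprung tip is pressed in about halfway, never all the way. Then keep hold of the bolt head so that it cannot turn back - a colleague will tighten the nut on the front - and finish while still holding it. Move the foot only by the bolt, and leave the book, mug, calculator and pencil where they are.

Things in the scene. Friction and masses are not known exactly. Their poses are not given: they have to be found in the camera images.
- binder: Fixed desktop binding machine, grey housing with a slot on top. Origin on the desk; x points level back into the machine (its front face looks to -x), y to the left seen from the front, z up. Housing: x from +23 to +158 mm, y from -190 to +150 mm, top at z +100 mm
- gauge: Fixed steel bracket of the gauge, screwed to the machine's front at varying places: y up to 30 mm either way, and up to 6 mm lower. Origin 110 mm straight below the middle of the bolt head, axes as the binder's. Upright plate 4 mm thick: x from -26 to -22 mm, y from -42 to +34 mm, top at z +132 mm. Pinion, nut and rack on its front reach to x -62 mm and z +136 mm
- gap (a point): Middle of the narrow gap between bracket plate and machine, at the height of the bolt axis. The gap is 45 mm wide in x (plate 22.5 mm in front of this point, housing 22.5 mm behind), open upwards, and open along y to both sides down to 55 mm below this point. Axes as the binder's. The housing's top is 4 to 10 mm below the bolt axis, the plate's top 22 mm above it
- bolt_head: Steel hexagon bolt head in the gap: 24 mm across flats, 27.7 mm across corners, 16 mm long. Origin at its middle; x along the bolt axis, level, into the machine. y is square to one pair of flats, z parallel to that pair: grip it with fingers along -z closing along y. At rest z leans 0.30 rad from upright to the left seen from the front (gauge +y). A collar 18 mm thick joins it to the plate
- gauge_bolt (a joint): Turn of the bolt in rad, 0 at rest, to 0.95; grows clockwise seen from the front (positive about bolt_head's x: the leaning z axis swings upright, then to the right). A pinion lowers the foot 20 mm per rad. A spring always turns the bolt back to 0 (0.06 N m at 0, 0.11 N m at 0.7 rad; the pressed tip adds up to 0.14 N m)
- gauge_foot (a joint): Travel of the rack with the foot in m: 0 at the top, grows downwards, to 0.019. Tied to the bolt
- foot_arm: Aluminium arm that sticks out forward 52 mm from the lower end of the rack, with the sprung tip in a barrel of 19 mm diameter at its end; not to be touched. Origin at the rack end of the arm, axes as the gauge's
- gauge_tip (a joint): How far the sprung tip is pressed into its barrel, in m: 0 free, 0.006 bottomed. Pressing it takes 1 N to start and 1 N more per mm
- tip_pad (a point): Middle of the underside of the tip's round black rubber pad, 24 mm diameter. At rest it is 27 mm above the gauge's origin, at gauge x -82, y -27.5 mm, so 4 to 10 mm above the book. Moves down with gauge_foot until it meets the book. Axes as the gauge's
- book: Loose pale, off-white book 154 x 214 x 17 mm lying flat under the tip. Origin at the middle of its underside, z up; its top is 17 mm above the desk
- mug: Green mug 86 mm across, 118 mm with handle, 96 mm high, a bystander. Origin at the middle of its underside
- calculator: Desk calculator 135 x 82 x 14 mm, a bystander. Origin at the middle of its underside
- pencil: Yellow pencil 159 mm long, 7 mm thick, a bystander. Origin at the middle of its underside

How it is judged:
On the way, in this order (a step that is already met when the one before it is completed fails the run):
1. the bolt head is gripped while the foot is still clear of the book (contact force between the fingers and bolt_head above 3 N and value of joint gauge_tip below 0.0004 m), for 0.1 s.
2. the foot has come down on the book and its sprung tip is pressed in (value of joint gauge_tip above 0.001 m and contact force between foot_arm and book above 1 N), for 0.2 s.
At the end, for the whole second after the job is handed in: The fingers still grip the bolt head (more than 4 N) and the bolt does not turn (under 0.05 rad/s); the tip stands on the book (more than 1 N), pressed in by 1 to 5 mm of its 6 mm; the robot does not touch the foot; the book is within 20 mm of where it was (all of step 2 and contact force between the fingers and bolt_head above 4 N and value of joint gauge_tip below 0.005 m and contact force between each of the arm, the fingers and foot_arm below 0.5 N and velocity of joint gauge_bolt between -0.05 and 0.05 rad/s and distance of book from where it was at the start of the episode below 0.02 m); the arm keeps its last pose, push and grip.
It fails at once if the sprung tip was driven all the way in (value of joint gauge_tip above 0.0058 m).
It fails at once if the robot pushed the foot itself (contact force between any of the fingers, the arm and foot_arm above 3 N).
It fails at once if the book was pushed away (distance of book from where it was at the start of the episode above 0.03 m).
It fails at once if a bystander was disturbed (distance of any of mug, calculator from where it was at the start of the episode above 0.02 m or distance of pencil from where it was at the start of the episode above 0.03 m).
It also fails if it takes over 32 s, if anything falls off the work surface, if the arm or the gripper's body presses on something with over 40 N, if the wrist force passes 120 N, or if a joint passes its speed limit or range.

## Working session

There is one attempt and no reset: what is moved stays moved. The work goes in short steps, Python scripts to look and compute and a tool call to move; the robot and the scene stay as the last step left them, time stands still between calls to the robot, and variables do not carry over. Pictures are saved under pics/ and viewed, at most 10 in all, crops included, and the job is handed in when it is done.

Besides the shell and the picture viewer there is one more tool, called after "Request:" as name(argument=value, ...), one argument or row to a line, values as JSON. send_rows: Moves the arm, as the interface text tells. Shift numbers are shares of 0.025 m and turn numbers shares of pi rad, none past 1 either way. Its arguments: {"type":"object","properties":{"rows":{"type":"array"},"jaw":{"type":"number"}},"required":["rows"]}

```bash
mkdir -p pics
python3 - <<'E'
from workcell import read_state, viewer, ctrl
import cv2,pickle,numpy as np
s=read_state();print(s['time_s'],s['tool_pos'],s['eef_rot'],s['opening'])
for n in("top","side"):
    im=viewer.get_image(n);pickle.dump(im,open(n+'.pkl','wb'));cv2.imwrite(f'pics/{n}0.png',im['frame']);print(n,im['fx'],im['R'],im['t'])
E
```

```text
0.0 [ 0.22727841 -0.52722678  0.16831468] [-3.13941715e+00 -3.18258781e-04  4.06792592e-01] 0.09380162694613496
top 466.3990782797337 [[-1.13655430e-03 -9.99959812e-01  8.89279985e-03]
 [-9.86141587e-01 -3.54575472e-04 -1.65905531e-01]
 [ 1.65902017e-01 -8.95812040e-03 -9.86101553e-01]] [0.08369159 0.54934071 0.97116741]
side 598.4022725631269 [[-0.99854511 -0.05297979 -0.01004019]
 [-0.00949159  0.35598076 -0.93444508]
 [ 0.05308082 -0.93299027 -0.3559657 ]] [0.5644851  0.06290597 1.39473505]
```

View pics/top0.png

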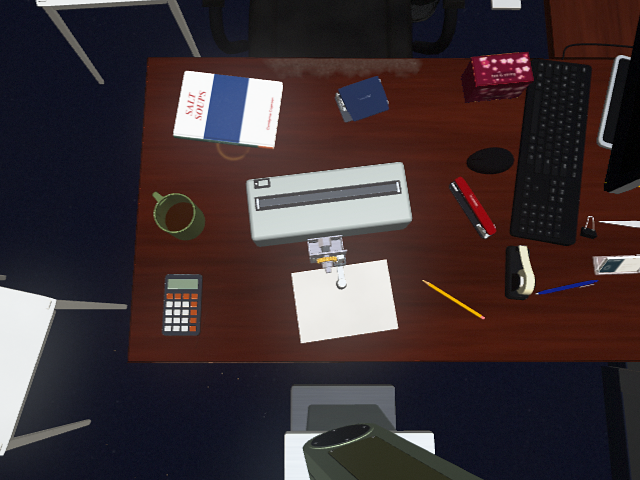

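View pics/side0.png

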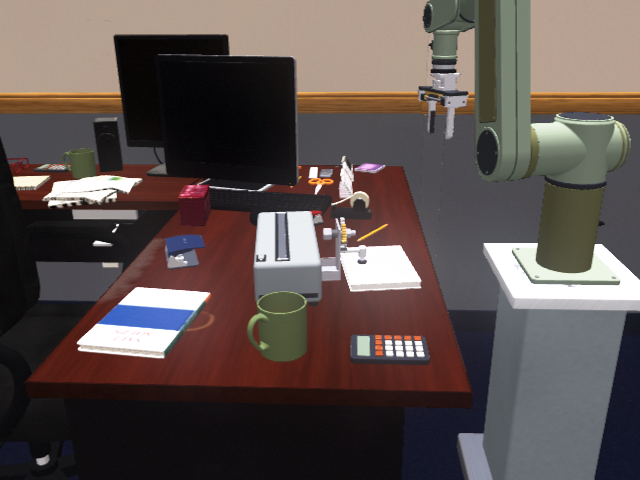

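The top view shows the housing's corners at about (247,180), (403,163), (411,222) and (253,242), with the bracket at (326,250). The side view shows the bracket at (340,235). Next I'll enlarge the bracket area and fit the housing.

```bash
cat > h.py <<'E'
import numpy as np,cv2,pickle
def ray(im,u,v,z):
    R=np.array(im['R']);t=np.array(im['t']);c=-R.T@t
    d=R.T@np.array([(u-im['cx'])/im['fx'],(v-im['cy'])/im['fy'],1]);return c+d*(z-c[2])/d[2]
def proj(im,X):
    p=np.array(im['R'])@np.array(X)+np.array(im['t']);return np.array([im['fx']*p[0]/p[2]+im['cx'],im['fy']*p[1]/p[2]+im['cy']])
E
python3 - <<'E'
from h import *
T=pickle.load(open('top.pkl','rb'));S=pickle.load(open('side.pkl','rb'))
f=T['frame'];h=cv2.cvtColor(f,cv2.COLOR_BGR2HSV)
m=((h[...,1]<45)&(h[...,2]>110)).astype(np.uint8);m[:150]=0;m[247:]=0;m[:,:235]=0;m[:,425:]=0
m=cv2.morphologyEx(m,cv2.MORPH_OPEN,np.ones((5,5)))
cs=max(cv2.findContours(m,0,2)[0],key=cv2.contourArea);print(cv2.approxPolyDP(cs,5,True)[:,0].tolist())
for p in[(247,180),(403,163),(411,222),(253,242)]:print(p,ray(T,*p,.1))
a=cv2.resize(f[205:305,260:420],None,fx=5,fy=5,interpolation=2)[:,:800]
b=cv2.resize(S['frame'][195:295,240:400],None,fx=5,fy=5,interpolation=2)
cv2.imwrite('pics/c1.png',cv2.resize(np.vstack([a,b]),(480,600)));cv2.imwrite('pics/ct.png',a);cv2.imwrite('pics/cs.png',b)
E
```

```text
[[403, 165], [275, 176], [269, 187], [258, 189], [249, 179], [252, 238], [409, 221]]
(247, 180) [0.6781527 0.2380821 0.1      ]
(403, 163) [ 0.71624833 -0.09239055  0.1       ]
(411, 222) [ 0.58793391 -0.10514211  0.1       ]
(253, 242) [0.54553535 0.22243755 0.1       ]
```

View pics/ct.png

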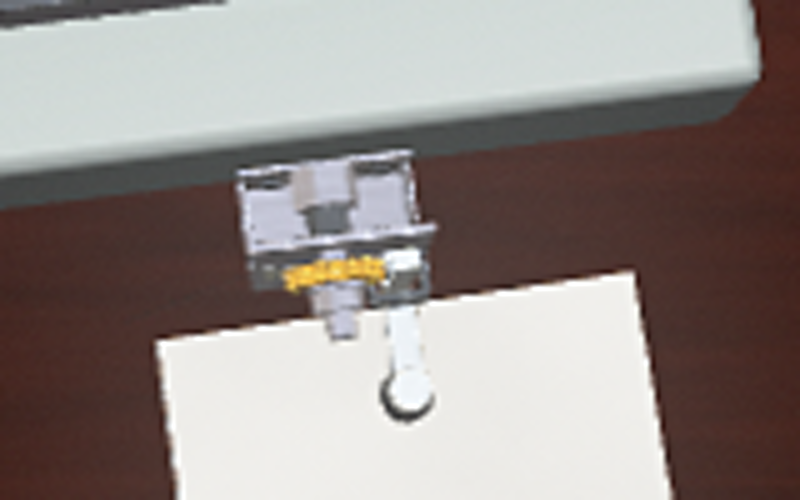

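The crop is at 5x from origin (260,205). The plate's top edge runs (245,250)-(432,228), which is px (309,255)-(346.4,250.6). The bolt head and collar sit at crop (328,185), and the tip pad at (407,395).

Run:
```python
from h import *
T=pickle.load(open('top.pkl','rb'));S=pickle.load(open('side.pkl','rb'))
yaw=.12
for z in(.126,.132):
    a=ray(T,309,255,z);b=ray(T,346.4,250.6,z);d=a-b;print('plate',a,b,np.linalg.norm(d),np.arctan2(-d[0],d[1]))
    m=(a+b)/2;R=np.array([[np.cos(yaw),-np.sin(yaw)],[np.sin(yaw),np.cos(yaw)]])
    print('head est',m[:2]-R@[-24,-4]*np.array(.001))
print('head direct',ray(T,325.6,241.4,.118)); print('tip',ray(T,341.4,284,.03),ray(T,341.4,284,.045))
```

```text
plate [0.51471195 0.10659119 0.126     ] [0.52362057 0.03177305 0.126     ] 0.07534664503495729 0.1185123850005438
head est [0.54251482 0.07602645]
plate [0.51383994 0.10650003 0.132     ] [0.5226906  0.03216875 0.132     ] 0.07485635388502739 0.11851238500054476
head est [0.54161383 0.07617872]
head direct [0.54369913 0.07318654 0.118     ]
tip [0.46470653 0.03713704 0.03      ] [0.46346885 0.03795397 0.045     ]
```

View pics/cs.png

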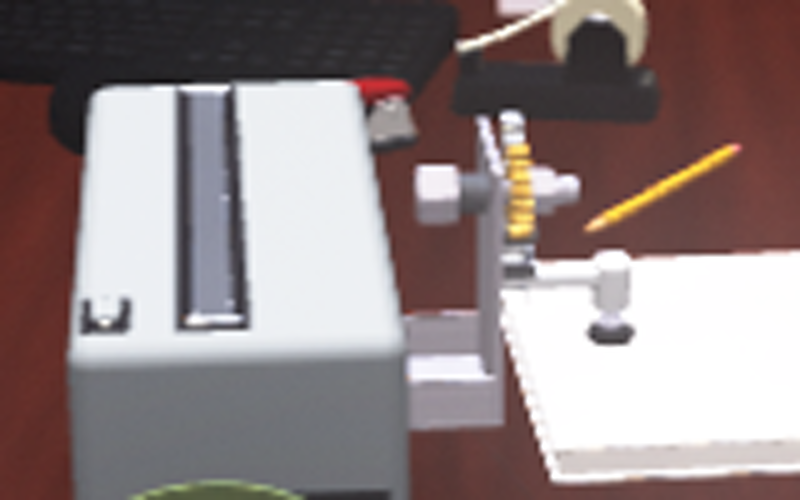

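The side crop (5x, origin (240,195)) shows the bolt head centred near (437,193), the plate's top at (485,120), and the pad's underside at about (611,340). I'll solve the heights from these.

Run:
```python
from h import *
T=pickle.load(open('top.pkl','rb'));S=pickle.load(open('side.pkl','rb'))
def tri(pt,ps):
    A=[];B=[]
    for im,(u,v) in((T,pt),(S,ps)):
        R=np.array(im['R']);c=-R.T@im['t'];d=R.T@np.array([(u-im['cx'])/im['fx'],(v-im['cy'])/im['fy'],1]);d/=np.linalg.norm(d)
        P=np.eye(3)-np.outer(d,d);A.append(P);B.append(P@c)
    return np.linalg.solve(sum(A),sum(B))
print(tri((325.6,241.4),(327.4,231)))
yaw=.12;R=np.array([[np.cos(yaw),-np.sin(yaw)],[np.sin(yaw),np.cos(yaw)]])
h=np.array([.5425,.0755])
for z in(.104,.107,.11):print(z,proj(S,[*h,z]),'padbottom',proj(S,[*(h+R@[-.082,-.0275]),z-.083]))
p=h+R@[-.026,-.042];q=h+R@[-.026,.034]
for z in(.126,.132):print('plate top ends',z,proj(S,[*p,z]),proj(S,[*q,z]))
# required tool rows: current tool axes
from workcell import read_state
from scipy.spatial.transform import Rotation as Ro
s=read_state();Rt=Ro.from_euler('xyz',s['eef_rot']).as_matrix();print(Rt,s['time_s'])
```

```text
[0.54462023 0.07303141 0.11002623]
0.104 [328.12222811 233.92939125] padbottom [362.9086634  262.48157572]
0.107 [328.11506833 232.64907755] padbottom [362.92883254 261.27933139]
0.11 [328.10789692 231.3666827 ] padbottom [362.94903303 260.0752182 ]
plate top ends 0.126 [338.08795881 217.9600639 ] [341.4697111  229.37452631]
plate top ends 0.132 [338.08978128 215.43458208] [341.47729558 226.72785585]
[[ 9.18413245e-01  3.95622120e-01 -5.00620756e-04]
 [ 3.95622308e-01 -9.18411191e-01  1.96798877e-03]
 [ 3.18804185e-04 -2.00548369e-03 -9.99997938e-01]] 0.1
```

The gauge sits about 5 mm low: bolt axis z is about 0.105, and the gap under the foot is about 4-5 mm. So straightening the hex by 0.3 rad (6 mm of travel) should give a good press. Now travelling above it.

Request:
send_rows(
  rows=[
    [[0.3, -1, 0], 0.0305],
    [[0.5, -1, 0], 0.0305],
    [[0.6, -1, 0], 0.0305],
    [[0.7, -1, 0], 0],
    [[0.7, -1, 0], 0],
  ],
  jaw=0.55,
)

```text
time_s: 0.52
tool_pos: [0.2667, -0.3915, 0.1688]
eef_rot: [-3.14, 0.0, 0.118]
contact_force: [0.6, 0.7, 0.0]
opening: 0.0641
finger_force: 0.0
```

Request:
send_rows(
  rows=[
    [[0.7, -1, 0], 0],
    [[0.7, -1, 0], 0],
    [[0.7, -1, 0], 0],
    [[0.7, -1, 0], 0],
    [[0.7, -1, 0], 0],
  ],
)

```text
time_s: 0.93
tool_pos: [0.339, -0.2569, 0.1691]
eef_rot: [-3.141, 0.0, 0.119]
contact_force: [0.4, -0.0, 0.3]
opening: 0.0521
finger_force: 0.0
```

Request:
send_rows(
  rows=[
    [[0.7, -1, 0], 0],
    [[0.7, -1, 0], 0],
    [[0.7, -1, 0], 0],
    [[0.7, -1, 0], 0],
    [[0.7, -1, 0], 0],
  ],
)

```text
time_s: 1.35
tool_pos: [0.411, -0.1224, 0.1692]
eef_rot: [-3.141, 0.0, 0.119]
contact_force: [0.9, -0.1, 0.3]
opening: 0.052
finger_force: 0.0
```

Request:
send_rows(
  rows=[
    [[0.7, -1, 0], 0],
    [[0.7, -1, 0], 0],
    [[0.7, -1, 0], 0],
    [[0.5, -0.8, 0], 0],
    [[0, 0, 0], 0],
  ],
)

```text
time_s: 1.77
tool_pos: [0.4649, -0.0185, 0.1691]
eef_rot: [-3.14, -0.0, 0.124]
contact_force: [-0.6, -0.8, -0.1]
opening: 0.0517
finger_force: 0.0
```

Request:
send_rows(
  rows=[
    [[0.9, -0.85, 0], 0],
    [[0.9, -0.85, 0], 0],
    [[0.9, -0.85, 0], 0],
    [[0.8, -0.8, 0], 0],
    [[0, 0, 0], 0],
  ],
)

```text
time_s: 2.18
tool_pos: [0.5429, 0.074, 0.169]
eef_rot: [-3.14, -0.001, 0.122]
contact_force: [-0.3, -0.0, -0.2]
opening: 0.0517
finger_force: 0.0
```

Run:
```python
from workcell import read_state, viewer
import cv2,pickle,numpy as np
s=read_state();im=viewer.get_image('wrist');im['s']=s;pickle.dump(im,open('w1.pkl','wb'));cv2.imwrite('pics/w1.png',im['frame']);print(s['tool_pos'],s['eef_rot'],im['hand_eye'],im['fx'])
```

```text
[0.54286875 0.07397779 0.16900486] [-3.14037021e+00 -9.39497216e-04  1.22285967e-01] [[ 3.77002972e-05 -9.57305543e-01 -2.89078009e-01  8.30223663e-02]
 [ 9.99999394e-01 -2.82067641e-04  1.06450571e-03  1.17972283e-03]
 [-1.10059677e-03 -2.89077874e-01  9.57304952e-01 -2.15301905e-01]
 [ 0.00000000e+00  0.00000000e+00  0.00000000e+00  1.00000000e+00]] 335.28279429449907
```

View pics/w1.png

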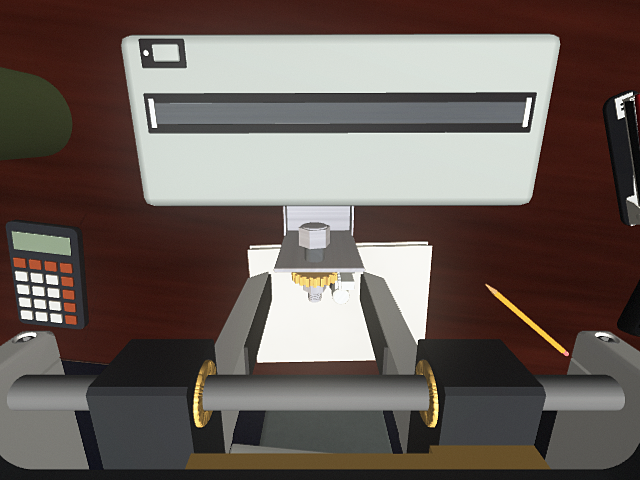

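The wrist view shows the bolt head at (314,235), with silhouette x 299-329. The plate's top edge lies near row 268, x 274-362, and the housing front edge is level at row 205, so the yaw is right.

Run:
```python
from h import *
from scipy.spatial.transform import Rotation as Ro
W=pickle.load(open('w1.pkl','rb'));s=W['s'];H=np.array(W['hand_eye']);Rt=Ro.from_euler('xyz',s['eef_rot']).as_matrix()
Rc=Rt@H[:3,:3];c=np.array(s['tool_pos'])+Rt@H[:3,3]
def wr(u,v,z):
    d=Rc@np.array([(u-W['cx'])/W['fx'],(v-W['cy'])/W['fy'],1]);return c+d*(z-c[2])/d[2]
def tool(p):return Rt.T@(p-np.array(s['tool_pos']))*1000
for n,u,v,z in(('head',314,235,.109),('platL',274,269,.127),('platR',362,269,.127),('hous L',150,205,.096),('hous R',530,205,.096)):
    p=wr(u,v,z);print(n,p,tool(p).round(1))
```

```text
head [0.54402258 0.07389909 0.109     ] [ 1.1  0.3 60. ]
platL [0.51622438 0.1037209  0.127     ] [-22.9 -32.7  42. ]
platR [0.52509606 0.03158653 0.127     ] [-22.9  40.   41.9]
hous L [0.54983876 0.21900651 0.096     ] [  24.5 -143.    73.2]
hous R [ 0.59035507 -0.11049478  0.096     ] [ 24.6 189.   72.8]
```

Position is within 1 mm. Descending to TCP z of about 0.088.

Request:
send_rows(
  rows=[
    [[0.05, 0, 0.8], 0],
    [[0, 0, 0.8], 0],
    [[0, 0, 0.8], 0],
    [[0, 0, 0.85], 0],
    [[0, 0, 0], 0],
  ],
  jaw=0.45,
)

```text
time_s: 2.65
tool_pos: [0.5369, 0.0702, 0.0834]
eef_rot: [-3.141, 0.011, 0.118]
contact_force: [-1.1, 0.0, 0.0]
opening: 0.0425
finger_force: 0.0
```

Request:
send_rows(
  rows=[
    [[0, 0, 0], 0],
    [[0, 0, 0], 0],
    [[0, 0, 0], 0],
  ],
  jaw=0.285,
)

```text
time_s: 2.9
tool_pos: [0.5435, 0.0711, 0.0901]
eef_rot: [3.141, -0.003, 0.119]
contact_force: [0.5, 0.3, -0.8]
opening: 0.0275
finger_force: 0.0
```

Request:
send_rows(
  rows=[
    [[0, 0, 0], 0],
    [[0, 0, 0], 0],
  ],
)

```text
time_s: 3.07
tool_pos: [0.5432, 0.0716, 0.0896]
eef_rot: [3.141, -0.002, 0.119]
contact_force: [0.6, -0.5, -0.9]
opening: 0.0267
finger_force: 0.0
```

Request:
send_rows(
  rows=[
    [[0, 0, 0], 0],
    [[0, 0, 0], 0],
    [[0, 0, 0], 0],
  ],
  jaw=0.272,
)

```text
time_s: 3.32
tool_pos: [0.5423, 0.0719, 0.0884]
eef_rot: [3.142, -0.0, 0.12]
contact_force: [0.1, 0.6, 0.9]
opening: 0.0256
finger_force: 0.0
```

Run:
```python
from workcell import read_state, viewer
import cv2
s=read_state();print(s['tool_pos'],s['opening'],s['finger_force'])
w=viewer.get_image('wrist')['frame'];d=viewer.get_image('side')['frame']
a=cv2.resize(w[180:330,220:420],(600,450));b=cv2.resize(d[195:295,280:400],None,fx=5,fy=5)
cv2.imwrite('pics/w2.png',cv2.resize(a,(400,300)));cv2.imwrite('pics/m2.png',cv2.resize(__import__('numpy').hstack([a,cv2.resize(b,(540,450))]),(800,316)))
```

```text
[0.5423408  0.07185452 0.08843779] 0.02559734429082558 0.0
```

View pics/m2.png

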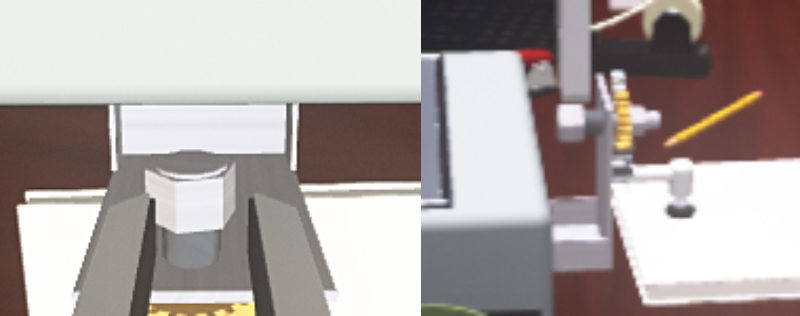

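The wrist part of the picture shows the head at (190,190) with fingertips ending at (150,195) and (250,195). In the side part the near finger ends at the head's top, around (575,102), and the head is uncovered. I'll check this by projecting the TCP.

Run:
```python
from workcell import read_state
from h import *
W=pickle.load(open('w1.pkl','rb'));S=pickle.load(open('side.pkl','rb'));H=np.linalg.inv(np.array(W['hand_eye']))
s=read_state();p=np.array(s['tool_pos']);print(s['time_s'],p,s['eef_rot'],s['contact_force'],s['q'])
u=np.array([-np.sin(.12),np.cos(.12),0])
crop=lambda q:((q-[220,180])*3*800/1140)
sc=lambda q:(((q-[280,195])*[540/120,4.5]+[600,0])*800/1140)
for y in(0.0128,.0253,-.0128):
  for z in(0,-.019):
    for x in(-.008,.008):
        c=H@[x,-y,z,1];w=np.array([W['fx']*c[0]/c[2]+W['cx'],W['fy']*c[1]/c[2]+W['cy']])
        print(y,z,x,'wrist',crop(w).round(),'side',sc(proj(S,p+u*y+np.array([x,.12*x,-z]))).round())
for z in(.1,.105,.11,.115):print(z,sc(proj(S,[.543,.074,z])))
```

```text
3.4167 [0.54218459 0.07181169 0.08822385] [-3.14158732e+00  6.49599817e-05  1.19461753e-01] [ 0.16947038 -0.29395771  0.24149954] [-2.65846828e-02  2.28626289e-01  1.69238678e+00 -4.44377141e-06
  1.22064463e+00  1.42475142e+00]
0.0128 0 -0.008 wrist [158. 194.] side [587. 148.]
0.0128 0 0.008 wrist [157. 148.] side [564. 149.]
0.0128 -0.019 -0.008 wrist [154. 219.] side [587. 123.]
0.0128 -0.019 0.008 wrist [153. 169.] side [564. 123.]
0.0253 0 -0.008 wrist [120. 194.] side [588. 155.]
0.0253 0 0.008 wrist [118. 148.] side [565. 156.]
0.0253 -0.019 -0.008 wrist [113. 219.] side [588. 129.]
0.0253 -0.019 0.008 wrist [111. 169.] side [565. 130.]
-0.0128 0 -0.008 wrist [235. 194.] side [584. 135.]
-0.0128 0 0.008 wrist [236. 148.] side [561. 136.]
-0.0128 -0.019 -0.008 wrist [238. 219.] side [584. 110.]
-0.0128 -0.019 0.008 wrist [239. 169.] side [561. 111.]
0.1 [572.41861852 127.55733277]
0.105 [572.38018733 120.83602357]
0.11 [572.34165213 114.09652501]
0.115 [572.30301251 107.33876317]
```

Run:
```python
from h import *
S=pickle.load(open('side.pkl','rb'))
for z in(.149,.168,.19,.21,.23):
    p=np.array([.2273,-.5272,z]);u=np.array([.396,-.918,0])
    print(z,[proj(S,p+u*k).round(1).tolist() for k in(-.053,.053)])
cv2.imwrite('pics/s0c.png',cv2.resize(S['frame'][60:160,390:500],None,fx=5,fy=5))
```

```text
0.149 [[447.2, 156.9], [429.3, 149.9]]
0.168 [[447.6, 150.7], [429.7, 144.0]]
0.19 [[448.1, 143.4], [430.1, 137.0]]
0.21 [[448.6, 136.7], [430.4, 130.6]]
0.23 [[449.0, 130.0], [430.8, 124.2]]
```

View pics/s0c.png

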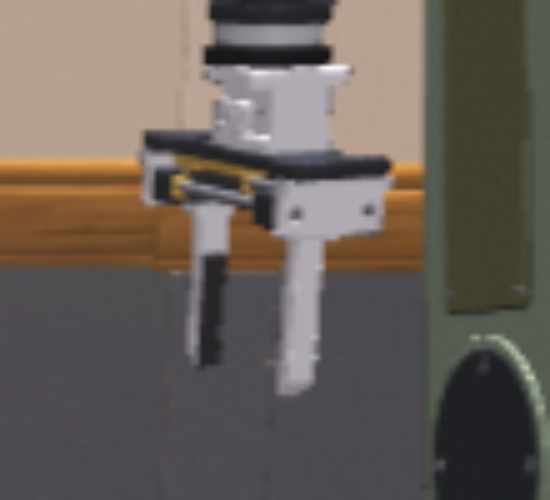

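The start picture shows the visible fingertips about 36 mm above the reported TCP, and the wrist view agrees. The fingers are therefore still above the head, which fits the zero force reading. I'll reopen, correct y by about -2.3 mm (tool axis), and go down about 36 mm more.

Request:
send_rows(
  rows=[
    [[0.06, -0.09, 0], 0],
    [[0, 0, 0], 0],
    [[0, 0, 0], 0],
    [[0, 0, 0.2], 0],
    [[0, 0, 0], 0],
  ],
  jaw=0.45,
)

```text
time_s: 3.83
tool_pos: [0.5427, 0.0742, 0.0822]
eef_rot: [-3.141, 0.002, 0.119]
contact_force: [-1.1, 0.8, 0.1]
opening: 0.0424
finger_force: 0.0
```

Request:
send_rows(
  rows=[
    [[0, 0, 0.35], 0],
    [[0, 0, 0.35], 0],
    [[0, 0, 0.35], 0],
    [[0, 0, 0], 0],
    [[0, 0, 0], 0],
  ],
)

```text
time_s: 4.25
tool_pos: [0.5423, 0.0741, 0.0556]
eef_rot: [-3.141, 0.003, 0.119]
contact_force: [-0.1, -0.1, -0.4]
opening: 0.0425
finger_force: 0.0
```

Run:
```python
from workcell import read_state, viewer
import cv2,numpy as np
s=read_state();print(s['tool_pos'],s['opening'],s['finger_force'],s['contact_force'])
w=viewer.get_image('wrist')['frame'];d=viewer.get_image('side')['frame']
cv2.imwrite('pics/m3.png',np.hstack([cv2.resize(w[200:350,220:420],(400,300)),cv2.resize(d[195:295,280:400],(400,300))]))
```

```text
[0.54226059 0.07413383 0.05555821] 0.042545405879821585 0.0 [-0.05562172 -0.13178361 -0.37671752]
```

View pics/m3.png

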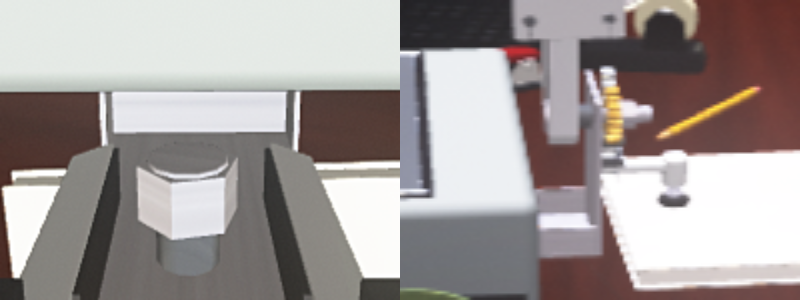

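The near finger now covers the head in the side view (right half, finger end at (563,140)). In the wrist half the head at x=188 lies midway between the fingers (119 and 265). Closing in steps.

Request:
send_rows(
  rows=[
    [[0.02, -0.03, 0.1], 0],
    [[0, 0, 0], 0],
    [[0, 0, 0], 0],
    [[0, 0, 0], 0],
  ],
  jaw=0.29,
)

```text
time_s: 4.68
tool_pos: [0.544, 0.0751, 0.0546]
eef_rot: [-3.141, -0.0, 0.119]
contact_force: [0.6, 0.2, 1.6]
opening: 0.0276
finger_force: 0.3
```

Request:
send_rows(
  rows=[
    [[0, 0, 0], 0],
    [[0, 0, 0], 0],
    [[0, 0, 0], 0],
  ],
  jaw=0.28,
)

```text
time_s: 4.93
tool_pos: [0.544, 0.0754, 0.0547]
eef_rot: [-3.141, -0.0, 0.119]
contact_force: [0.5, 1.5, -0.3]
opening: 0.0262
finger_force: 5.3
```

Gripped at 5.3 N with the foot still clear. Hold briefly, then close further.

Request:
send_rows(
  rows=[
    [[0, 0, 0], 0],
    [[0, 0, 0], 0],
  ],
)

```text
time_s: 5.1
tool_pos: [0.544, 0.0753, 0.0546]
eef_rot: [-3.141, -0.0, 0.119]
contact_force: [-0.2, 2.1, 0.1]
opening: 0.0266
finger_force: 5.3
```

Request:
send_rows(
  rows=[
    [[0, 0, 0], 0],
    [[0, 0, 0], 0],
    [[0, 0, 0], 0],
  ],
  jaw=0.265,
)

```text
time_s: 5.35
tool_pos: [0.544, 0.0754, 0.0546]
eef_rot: [-3.141, -0.0, 0.119]
contact_force: [-0.6, 4.2, 1.6]
opening: 0.0255
finger_force: 28.7
```

Request:
send_rows(
  rows=[
    [[0, 0, 0], 0],
    [[0, 0, 0], 0],
    [[0, 0, 0], 0],
    [[0, 0, 0], 0],
  ],
  jaw=0.23,
)

```text
time_s: 5.68
tool_pos: [0.544, 0.0753, 0.0546]
eef_rot: [-3.141, -0.0, 0.119]
contact_force: [-0.2, 4.5, 1.7]
opening: 0.0258
finger_force: 30.0
```

Run:
```python
from workcell import read_state, viewer
import cv2,numpy as np,pickle
s=read_state();print(s['tool_pos'],s['opening'],s['finger_force'],s['contact_force'])
w=viewer.get_image('wrist')['frame'];d=viewer.get_image('side')['frame'];o=pickle.load(open('side.pkl','rb'))['frame']
cv2.imwrite('pics/m4.png',np.hstack([cv2.resize(f[225:275,340:390],(400,400),interpolation=cv2.INTER_CUBIC) for f in(o,d)]))
cv2.imwrite('pics/w4.png',w)
```

```text
[0.54399893 0.07533692 0.05462843] 0.02584320564366007 29.998961426317692 [-0.24743133  4.51865386  1.65465755]
```

View pics/m4.png

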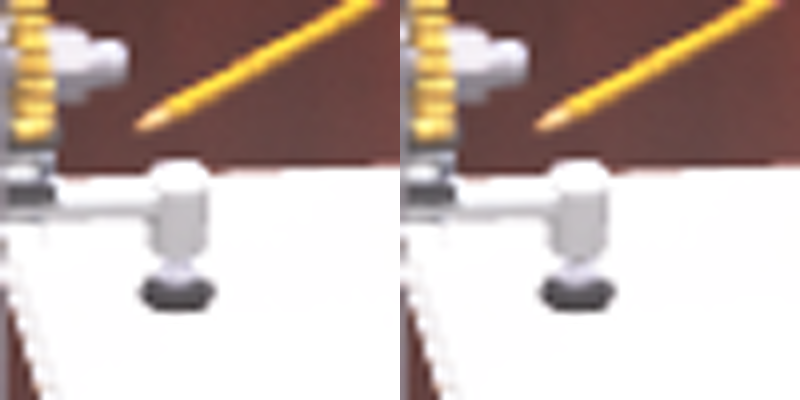

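The foot has not moved (left and right halves are the same, pad at (177,290)). The corners are friction-locked in the grip at about 26-27 mm. Sliding the squeezed fingers vertically uses up that friction, so the squeeze can align the hex. I'll slide down in small steps.

Request:
send_rows(
  rows=[
    [[0, 0, 0.08], 0],
    [[0, 0, 0.08], 0],
    [[0, 0, 0.08], 0],
    [[0, 0, 0.08], 0],
  ],
)

```text
time_s: 6.12
tool_pos: [0.5446, 0.0754, 0.0537]
eef_rot: [-3.142, -0.0, 0.12]
contact_force: [-17.8, 4.3, 43.0]
opening: 0.0255
finger_force: 30.0
```

Request:
send_rows(
  rows=[
    [[0, 0, 0], 0],
    [[0, 0, 0.05], 0],
    [[0, 0, 0.05], 0],
  ],
  jaw=0.272,
)

```text
time_s: 6.37
tool_pos: [0.5469, 0.0756, 0.0495]
eef_rot: [-3.142, -0.006, 0.12]
contact_force: [-6.9, 5.4, 25.8]
opening: 0.026
finger_force: 15.9
```

```bash
cat > foot.py <<'E'
from h import *
from workcell import read_state, viewer
o=pickle.load(open('side.pkl','rb'));f=viewer.get_image('side')
def up(x,r0,r1,c0,c1):return cv2.resize(cv2.GaussianBlur(x,(3,3),0)[r0:r1,c0:c1],None,fx=10,fy=10,interpolation=cv2.INTER_CUBIC)
def shift(r0,r1,c0,c1,k=5):
    t=up(o['frame'],r0,r1,c0,c1);w=up(f['frame'],r0-k,r1+k,c0-k,c1+k)
    m=cv2.matchTemplate(w,t,cv2.TM_CCOEFF_NORMED);_,s,_,l=cv2.minMaxLoc(m);return (l[1]/10-k,l[0]/10-k,round(s,3))
pm=(lambda X,dz:(proj(o,X)-proj(o,[X[0],X[1],X[2]-dz]))[1])
print('mm/px',-1/pm([.464,.037,.05],.001))
for n,b in(('barrel',(243,258,357,369)),('armbarrel',(244,256,346,368)),('pad',(258,266,355,370)),('pencil',(225,242,355,390)),('gear',(225,243,341,348))):print(n,'dv,du,score',shift(*b))
s=read_state();print(s['time_s'],s['tool_pos'],s['opening'],s['finger_force'],s['contact_force'])
w=viewer.get_image('wrist')['frame'];cv2.imwrite('pics/w_%d.png'%(s['time_s']*100),w)
E
python3 foot.py
```

```text
mm/px 2.462516551435818
barrel dv,du,score (0.0, 0.0, 1.0)
armbarrel dv,du,score (0.0, 0.0, 1.0)
pad dv,du,score (0.0, 0.0, 1.0)
pencil dv,du,score (0.0, 0.0, 0.999)
gear dv,du,score (0.0, 0.0, 0.998)
6.4167 [0.54706304 0.07564337 0.04931265] 0.026150381240599763 15.753911174833775 [-5.61750587  5.72293735 23.60010288]
```

Still no rotation: the friction coefficient is about 0.8 and the corners self-lock. I'll use that friction instead. I'll open slightly, press only the right finger against the head's right side, and roll the head like a rack by moving down, which turns it clockwise.

Request:
send_rows(
  rows=[
    [[-0.1, 0, -0.2], 0],
    [[0, 0, 0], 0],
    [[0, -0.1, 0], 0],
    [[0, -0.1, 0], 0],
    [[0, 0, 0], 0],
  ],
  jaw=0.33,
)

```text
time_s: 6.88
tool_pos: [0.5404, 0.0771, 0.0481]
eef_rot: [3.137, 0.002, 0.12]
contact_force: [-0.3, -5.9, 1.9]
opening: 0.0309
finger_force: 2.8
```

Request:
send_rows(
  rows=[
    [[0.1, -0.08, 0], 0],
    [[0, -0.08, 0], 0],
    [[0, 0, 0], 0],
    [[0, 0, 0.08], 0],
    [[0, 0, 0.08], 0],
  ],
)

```text
time_s: 7.3
tool_pos: [0.5407, 0.0782, 0.0439]
eef_rot: [3.132, 0.007, 0.12]
contact_force: [-2.6, -12.2, 8.1]
opening: 0.0309
finger_force: 6.1
```

```bash
python3 foot.py
```

```text
mm/px 2.462516551435818
barrel dv,du,score (1.0999999999999996, 0.0, 0.918)
armbarrel dv,du,score (0.5999999999999996, 0.09999999999999964, 0.876)
pad dv,du,score (1.9000000000000004, 0.0, 0.998)
pencil dv,du,score (0.0, 0.0, 0.999)
gear dv,du,score (0.0, 0.0, 0.967)
7.35 [0.5409189  0.07819293 0.04383834] 0.031411997464333395 6.244412544824627 [ -3.25549018 -13.20706274   5.46469086]
```

Rolling works: the pad is down about 4.7 mm. A little more.

Request:
send_rows(
  rows=[
    [[0, -0.08, 0.04], 0],
    [[0, -0.04, 0.04], 0],
    [[0, 0, 0.03], 0],
    [[0, 0, 0], 0],
  ],
)

```text
time_s: 7.73
tool_pos: [0.5417, 0.0781, 0.0431]
eef_rot: [3.127, 0.005, 0.12]
contact_force: [-5.4, -20.8, 11.8]
opening: 0.0308
finger_force: 10.0
```

```bash
sed -i "s/('pad',(258,266,355,370))/('pad',(258,266,355,370)),('bartop',(241,251,357,369)),('armmid',(247,254,347,357)),('nut',(228,242,346,357))/" foot.py; python3 foot.py
```

```text
mm/px 2.462516551435818
barrel dv,du,score (1.0999999999999996, 0.0, 0.917)
armbarrel dv,du,score (0.5999999999999996, 0.09999999999999964, 0.875)
pad dv,du,score (1.9000000000000004, 0.0, 0.998)
bartop dv,du,score (1.0999999999999996, 0.0, 0.94)
armmid dv,du,score (2.9000000000000004, -5.0, 0.738)
nut dv,du,score (-0.09999999999999964, 0.09999999999999964, 0.985)
pencil dv,du,score (0.0, 0.0, 0.999)
gear dv,du,score (-0.09999999999999964, 0.0, 0.959)
7.7833 [0.54164125 0.07805569 0.04310689] 0.03140837814586857 9.930195605520566 [ -5.97278377 -20.59400828  12.94974327]
```

Run:
```python
from h import *
from workcell import viewer
o=pickle.load(open('side.pkl','rb'))['frame'];f=viewer.get_image('side')['frame']
for n,u in(('barrel',slice(360,365)),('arm',slice(349,356))):
  for x in(o,f):print(n,x[240:270,u].mean(axis=(1,2)).astype(int).tolist())
cv2.imwrite('pics/m5.png',np.hstack([cv2.resize(x[225:275,340:390],(400,400),interpolation=2) for x in(o,f)]))
```

```text
barrel [95, 81, 80, 80, 80, 232, 255, 255, 252, 208, 192, 192, 191, 191, 191, 190, 190, 213, 221, 219, 149, 98, 86, 78, 246, 254, 254, 255, 254, 255]
barrel [95, 80, 80, 80, 80, 81, 96, 254, 255, 255, 254, 224, 195, 192, 192, 192, 191, 190, 190, 197, 224, 217, 144, 97, 85, 96, 254, 255, 254, 255]
arm [76, 76, 77, 78, 78, 79, 79, 227, 254, 255, 230, 194, 228, 254, 255, 255, 254, 254, 254, 254, 254, 254, 254, 254, 254, 254, 254, 254, 254, 254]
arm [76, 77, 77, 78, 78, 79, 79, 227, 254, 255, 255, 255, 251, 213, 188, 254, 254, 254, 254, 254, 254, 254, 254, 254, 254, 254, 254, 254, 254, 254]
```

Profiles: the arm has dropped 2.5 px (about 6.1 mm) and the pad 1.9 px (about 4.6 mm). So the hex is flat against the finger and the tip is pressed about 1.5 mm. Clamping now and removing the sideways load; the tilt that comes back adds a little.

Request:
send_rows(
  rows=[
    [[0, 0, 0], 0],
    [[0, 0, 0], 0],
    [[0, 0, 0], 0],
  ],
  jaw=0.2,
)

```text
time_s: 8.13
tool_pos: [0.5421, 0.0741, 0.0432]
eef_rot: [3.12, 0.005, 0.121]
contact_force: [-5.3, -31.2, 11.7]
opening: 0.024
finger_force: 30.0
```

Request:
send_rows(
  rows=[
    [[0, 0.1, -0.04], 0],
    [[0, 0.1, -0.04], 0],
    [[0, 0.1, 0], 0],
    [[0, 0.1, 0], 0],
    [[0, 0, 0], 0],
  ],
)

```text
time_s: 8.55
tool_pos: [0.542, 0.075, 0.0433]
eef_rot: [3.139, 0.004, 0.119]
contact_force: [-2.7, -6.5, 3.3]
opening: 0.0237
finger_force: 30.0
```

```bash
cat > prof.py <<'E'
from h import *
from workcell import viewer,read_state
f=viewer.get_image('side')['frame']
for n,u in(('barrel',slice(360,365)),('arm',slice(349,356))):print(n,f[244:270,u].mean(axis=(1,2)).astype(int).tolist())
s=read_state();print({k:np.round(s[k],4).tolist() for k in('time_s','tool_pos','eef_rot','opening','finger_force','contact_force')})
E
python3 prof.py
```

```text
barrel [81, 81, 95, 254, 255, 255, 254, 228, 197, 192, 192, 192, 191, 190, 190, 194, 225, 218, 144, 97, 85, 90, 254, 255, 254, 255]
arm [78, 79, 79, 227, 254, 255, 255, 255, 253, 218, 187, 253, 254, 254, 254, 254, 254, 254, 254, 254, 254, 254, 254, 254, 254, 254]
{'time_s': 8.6, 'tool_pos': [0.542, 0.075, 0.0433], 'eef_rot': [3.1387, 0.0042, 0.1194], 'opening': 0.0239, 'finger_force': 29.999, 'contact_force': [-3.252, -6.4573, 2.8421]}
```

Clamped flat at 30 N with the tip pressed about 1.6 mm. A slight opposite side load tilts the grip a little further, for margin.

Request:
send_rows(
  rows=[
    [[0, 0.1, 0], 0],
    [[0, 0.1, 0], 0],
    [[0, 0.1, 0], 0],
    [[0, 0.1, 0], 0],
    [[0, 0, 0], 0],
  ],
)

```text
time_s: 9.02
tool_pos: [0.542, 0.0758, 0.0433]
eef_rot: [-3.126, 0.003, 0.118]
contact_force: [-5.9, 19.9, 4.2]
opening: 0.0235
finger_force: 30.0
```

Request:
send_rows(
  rows=[
    [[0, 0, 0], 0],
    [[0, 0, 0], 0],
    [[0, 0, 0], 0],
    [[0, 0, 0], 0],
  ],
)

```text
time_s: 9.35
tool_pos: [0.5419, 0.0758, 0.0433]
eef_rot: [-3.127, 0.003, 0.119]
contact_force: [-5.3, 19.3, 5.2]
opening: 0.0239
finger_force: 30.0
```

```bash
python3 prof.py
```

```text
barrel [80, 81, 96, 254, 255, 255, 254, 238, 202, 192, 192, 192, 191, 190, 190, 193, 204, 215, 144, 97, 84, 90, 254, 255, 254, 255]
arm [78, 79, 79, 227, 254, 255, 255, 255, 254, 221, 190, 250, 254, 254, 254, 254, 254, 254, 254, 254, 254, 254, 254, 254, 254, 254]
{'time_s': 9.4, 'tool_pos': [0.5419, 0.0758, 0.0433], 'eef_rot': [-3.1273, 0.0034, 0.1194], 'opening': 0.0237, 'finger_force': 29.9961, 'contact_force': [-5.659, 18.2393, 4.7095]}
```

The foot went a bit further while the pad stayed put, so the pad is on the book. The tip is pressed about 1.8-2 mm, the grip is steady at 30 N, and nothing is moving. Handing in.

```bash
python3 -c "
from workcell import ctrl
print(ctrl.hand_in())"
```

```text
the job is handed in; nothing more can be done
None
```

I handed the job in with the bolt turned about 0.3 rad and the head still clamped at 30 N. The tip is on the book, pressed in an estimated 1.8 mm from the side camera: less than halfway (3 mm), but inside the 1–5 mm limit. The hand-in returned no verdict.

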